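Test the solar panel's red contact with a spring-pin tester

ROBOT

A 6-joint arm with a two-finger parallel gripper is mounted at the origin on the work surface. World frame = base frame: x ahead of the robot, y to its left, z up, the work surface at z = 0. Lengths are in m, angles in rad, forces in N, time in s.
With the tool pointing down it reaches from about 0.25 to 0.8 m from the base axis. Payload 3.9 kg.
Tool frame: the origin (TCP) lies between the finger pads; the fingertips stand 11 mm ahead of it and the grasp point (between the pads) lies 8 mm behind it; z points along the fingers, y is the direction in which the jaws open and shut (so a half turn about z gives the same grasp; the last joint's range is limited). The gripper opens to 85 mm and grips with 20 to 120 N. Pads are 22 mm wide; open, the fingers measure 114 mm over their backs; the gripper's body (76 mm by 85 mm) begins 54 mm behind the grasp point. The pads swing forward as they close: fully open they stand 13 mm farther back than shut.
Start: joints at [1.105, 0.26, -0.138, 1.173, 0, 1.571], TCP at [0.236, 0.469, 0.242] pointing down, gripper open.
Joint ranges: [-2.78, 2.78], [-0.83, 1.72], [-1.28, 1.37], [-1.9, 2.12], [-1.57, 1.48], [-3.14, 3.14]. Speed limits (rad/s): [2.57, 2.57, 3.14, 3.14, 3.14, 3.14].

INTERFACE

Orientations are given as a unit quaternion [x, y, z, w].
In Python, from plant import manip gives the robot as it stands. Calls block until the motion is done:
- manip.move_to(position, orientation): joint-space move of the TCP to a pose.
- manip.move_linear(position, attitude=None, speed=0.15): straight line of the TCP; attitude=None keeps the orientation; speed is the mean speed in m/s.
- manip.move_joints(angles): joint-space move.
- manip.gripper_to(opening, grasp_force=None): finger opening in m; grasp_force is the grip in N (None keeps the last); returns when the fingers have stopped.
- manip.hold(seconds).
- manip.ik(position, orientation): joint angles nearest the present ones, or None.
- manip.get_state(): the state.
- manip.capture(name): name is "scene" or "top" or "wrist"; returns a dict with "pixels" (400x640x3 uint8, blue, green, red), "vertical_fov" (degrees; the focal length in pixels is half the picture's height over the tangent of half this angle, whatever the lens; pixels are square), "cx", "cy" (the principal point, pixels), "k1" (the pictures are not rectified: a ray, as slopes to the right and down, at radius r is drawn at 1 + k1 r^2 times it, then the intrinsics apply), "R" (3x3) and "t" (3): a world point X has camera coordinates R X + t; the wrist camera has in their place "tool_from_camera" (4x4, takes a point from camera to tool coordinates, whose origin is the TCP and whose axes are the flange's). Camera axes: x right, y down, z forward; pixel columns grow to the right and rows downward; lengths in m; the calibration is good to about 2 mm. A picture is of the moment at which its call begins: read the wrist's pose just before it. There is no depth.
A pose or a line that the arm cannot do raises manip.MotionError and nothing moves.
- manip.finish_job(): hands the job in, once; it reports no verdict.
The state is a dict: "clock": time; "q": joint angles; "qd": joint speeds; "joint_efforts": joint torques, N m; "position": TCP position; "ee_rot": TCP orientation; "force": force on the tool from outside, world axes, zero at the start; "moment": the same for the moment, N m; "width": finger opening in m.
Only numpy, scipy, OpenCV 4.12 (cv2) and the standard library are available. Lean on these libraries where they do the work, as an engineer would, in place of code of your own. Each camera call takes 0.05 s, during which the arm holds its last target. There are 200 camera calls.

TASK

Lift the yellow tester straight out of its wooden holder and hold it square to the sloping face of the small solar panel, with the tip of its brass pin in the middle of the copper spot ringed in red and the spring pin pressed about half-way in. Be gentle: never push the panel hard enough to drive the pin fully home or to shift the panel, touch the panel with nothing but the pin, and leave the jar, glue stick, cup and black-ringed spot alone. Finish while still holding the tester steady there; do not put it down or let go.

Things in the scene. Friction and masses are not known exactly. Their poses are not given: they have to be found in the camera images.
- tester_grip (a point): Centre of the tester's yellow grip, a solid square bar 26 x 26 x 70 mm (top end 35 mm above); grip it on either pair of flats. z runs along the tester away from the pin, x and y square to the flats. Below: black collar 34 mm wide from 35 to 40 mm, grey barrel 20 mm wide down to 75 mm, then the pin, tip at 105 mm when fully out. In the holder it stands upright, this point 115 mm above the table.
- tester: The loose tester, about 0.1 kg, standing on its collar in the holder; this origin lies on its axis 105 mm below the grip centre, at the pin's tip when the pin is fully out; axes as for the grip point.
- pin_tip (a point): Centre of the flat end of the brass pin (10 mm in diameter at the tip); z points back along the tester to the grip.
- pin (a joint): How far the spring pin is pushed into the tester, in m: 0 fully out, 0.016 fully home (rigid stop beyond that). The spring is 250 N/m: 2 N half-way in, 4 N fully home.
- holder: Fixed wooden block, 75 x 75 x 75 mm, with a through hole 24 mm wide down its middle in which the tester stands; origin at the centre of its underside on the table.
- stand: Fixed stand of the panel: plywood base 200 x 230 x 14 mm, origin at the centre of its underside; x points from the panel's low edge to its high edge. The hinge runs along y, 85 mm to -x and 36 mm up. A bent steel rod 8 mm thick stands at each side, y = 104 and -104 mm, up to 118 mm above the table.
- panel: Model solar panel, aluminium frame 170 x 190 x 12 mm with dark blue cells and a white strip across, sloping up away from the robot by 0.22 to 0.42 rad, stiff at its hinge (it stays where it is under light pushes). Origin on the hinge at the low edge, x up the slope, y along the hinge, z square out of the face; the face is at z = 12 mm.
- red_pad (a point): Middle of the flat copper spot (26 mm in diameter) ringed in red (ring 38 mm), on the face of the panel, 105 mm up the slope from the hinge and 45 mm to +y of its middle. z points square out of the panel's face, x up the slope.
- black_pad (a point): Middle of the like copper spot ringed in black, 90 mm to -y of the red one. Not to be touched.
- panel_top_edge (a point): Middle of the panel's high edge, on its face.
- jar_mid (a point): Centre of a jar of soil with a gold lid, 72 mm in diameter, 106 mm high; loose, to be left alone.
- glue_mid (a point): Centre of a white glue stick with an orange cap, 29 mm in diameter, 86 mm high; loose, to be left alone.
- cup: Green plastic cup, 72 mm wide, 75 mm high, origin at the centre of its underside; loose, to be left alone.
Mind the look-alikes: they are no part of the job. What is meant by the tester is not blue, and is the smaller of those in its own colour.

How it is judged:
On the way:
1. the tester is in the gripper and lifted clear of its holder (height (world z) of tester_grip above 0.165 m and contact force between the fingers and tester above 1 N and contact force between tester and holder below 0.05 N), for 0.2 s.
At the end, for the whole second after the job is handed in: The gripper holds the tester still, clear of its holder, its pin touching the panel with the tip's centre within 11 mm of the middle of the red-ringed spot, its axis within 0.14 rad (8 degrees) of square to the panel, the pin pushed in 4 to 12.5 mm of its 16 mm and pressing with 0.7 to 4 N (distance between pin_tip and red_pad below 0.011 m and angle between the z axis of tester_grip and the z axis of red_pad, either way round below 0.14 rad and contact force between panel and tester between 0.7 and 4 N and value of joint pin between 0.004 and 0.0125 m and linear speed of tester below 0.02 m/s and contact force between the fingers and tester above 1 N and contact force between tester and holder below 0.05 N); the arm keeps its last pose, push and grip.
It fails at once if the tester presses on the panel with more than 8 N (contact force between panel and tester above 8 N).
It fails at once if the gripper or arm touches the panel (contact force between any of the fingers, the arm and panel above 1 N).
It fails at once if the panel is tilted away from where it stood (high edge moved over 6 mm) (distance of panel_top_edge from where it was at the start of the episode above 0.006 m).
It fails at once if the pin touches the black-ringed spot (distance between pin_tip and black_pad below 0.016 m and contact force between panel and tester above 0.3 N).
It fails at once if the jar, glue stick or cup is moved over 20 mm (distance of any of jar_mid, glue_mid, cup from where it was at the start of the episode above 0.02 m).
It also fails if it takes over 35 s, if anything falls off the work surface, if the arm or the gripper's body presses on something with over 40 N, if the wrist force passes 120 N, or if a joint passes its speed limit or range.

## Working session

There is one attempt and no reset: what is moved stays moved. The work goes in short steps, each a Python script; the robot and the scene stay as the last script left them, time stands still between calls to the robot, and variables do not carry over. Pictures are saved under pics/ and viewed, about 8 in all and at most 12, crops included, and the job is handed in when it is done.

```bash
mkdir -p pics; ls; cat > h.py <<'E'
import numpy as np, cv2, pickle
from plant import manip
def snap(n,f):
    s=manip.get_state(); c=manip.capture(n); c=dict(c); c['state']=s
    cv2.imwrite('pics/'+f+'.png',c['pixels']); pickle.dump(c,open('pics/'+f+'.pkl','wb')); return c
E
python3 - <<'E'
from h import *
for n in ("scene","top","wrist"):
    c=snap(n,n+'0'); print({k:v for k,v in c.items() if k not in('pixels',)})
E
```

```text
pics
{'vertical_fov': 52.47219305949188, 'cx': 322.3733352806427, 'cy': 207.77761339382155, 'k1': -0.05676102886812797, 'R': array([[ 0.76640444,  0.642257  ,  0.01140979],
       [ 0.54063319, -0.63534092, -0.55141425],
       [-0.34690055,  0.42877484, -0.83415355]]), 't': array([-0.45977128, -0.26413862,  1.19472757]), 'state': {'clock': 0.0, 'q': array([ 1.10497385e+00,  2.60691621e-01, -1.39419527e-01,  1.17274727e+00,
        2.60301125e-05,  1.57076876e+00]), 'qd': array([ 0.00181406,  0.00079489, -0.00092116,  0.00099376, -0.00043897,
        0.0018184 ]), 'joint_efforts': array([ 2.24034929e-04, -4.05679643e+01,  2.53920901e+01,  1.88612798e-02,
       -9.31570912e-05,  4.43478427e-06]), 'position': array([0.2354838 , 0.46843589, 0.24144186]), 'ee_rot': array([ 2.30797606e-01,  9.73001234e-01, -1.00019916e-03, -2.50654381e-04]), 'force': array([0.01828093, 0.33464737, 0.54684971]), 'moment': array([-0.02937089, -0.04488371, -0.00464143]), 'width': 0.08505843880034944}}
{'vertical_fov': 56.99964491706137, 'cx': 327.53452410355663, 'cy': 202.16145520861997, 'k1': 0.01399918881
[... 1355 characters left out ...]

         1.00000000e+00]]), 'state': {'clock': 0.1, 'q': array([ 1.10497699e+00,  2.60623125e-01, -1.39246199e-01,  1.17267718e+00,
        5.61448637e-06,  1.57082402e+00]), 'qd': array([-0.00091432, -0.0009768 ,  0.00156675,  0.00091675,  0.00154979,
        0.00039611]), 'joint_efforts': array([-3.79811181e-04, -4.06509376e+01,  2.54527187e+01,  1.01082085e-02,
        1.40582807e-05,  7.20790553e-06]), 'position': array([0.23554167, 0.4685406 , 0.24154327]), 'ee_rot': array([ 2.30822988e-01,  9.72995366e-01, -8.50814040e-04, -2.04698248e-04]), 'force': array([ 0.37036648, -0.30921234,  0.42961024]), 'moment': array([ 0.00835665, -0.01951496, -0.01093827]), 'width': 0.08551903600166498}}
```

View pics/scene0.png

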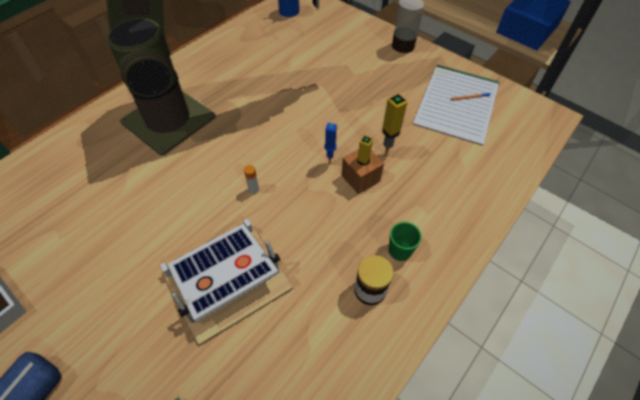

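View pics/top0.png

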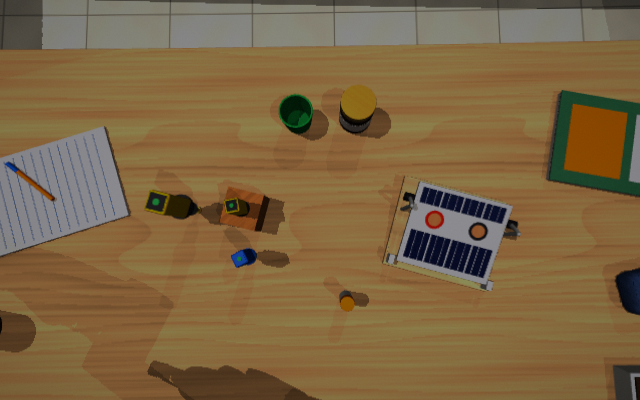

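The scene picture shows the small yellow tester in its holder at about (364,150), with larger yellow and blue decoys beside it, and the panel at about (220,270). In the top picture the tester's top end is at (235,206), the red pad at (434,219), the black pad at (478,231), the cup at (296,113), the jar at (357,105) and the glue stick at (347,303).

```bash
cat >> h.py <<'E'
from scipy.spatial.transform import Rotation as Ro
from scipy.optimize import least_squares
def cam(c):
    f=200/np.tan(np.radians(c['vertical_fov'])/2)
    if 'R' in c: return f,np.array(c['R']),np.array(c['t'])
    T=np.eye(4);T[:3,:3]=Ro.from_quat(c['state']['ee_rot']).as_matrix();T[:3,3]=c['state']['position']
    E=np.linalg.inv(T@c['tool_from_camera']); return f,E[:3,:3],E[:3,3]
def proj(c,X):
    f,R,t=cam(c); p=np.atleast_2d(X)@R.T+t; s=p[:,:2]/p[:,2:]; r2=(s**2).sum(1,keepdims=True)
    return s*(1+c['k1']*r2)*f+[c['cx'],c['cy']]
def load(f): return pickle.load(open('pics/'+f+'.pkl','rb'))
def tri(obs,x0):
    r=least_squares(lambda X:np.concatenate([(proj(c,X)-uv).ravel() for c,uv in obs]),x0); return r.x,np.sqrt(2*r.cost/len(obs))
def at_z(c,uv,z):
    r=least_squares(lambda v:(proj(c,[v[0],v[1],z])-uv).ravel(),[.5,0]); return np.r_[r.x,z]
E
python3 - <<'E'
from h import *
S,T=load('scene0'),load('top0')
for n,a,b in (('red',(434,219),(243,262)),('black',(478,231),(204.5,284)),('tester top',(232.5,205.5),(365,139)),('jar',(358,102),(375,272)),('cuprim',(296.5,113),(406,233)),('glue',(347,303),(250,171))):
    print(n,*tri([(T,a),(S,b)],[.5,0,.1]))
# big tester
print('big',*tri([(T,(159,202)),(S,(397,99))],[.5,.4,.1]))
print('blue',*tri([(T,(241,258)),(S,(331,125))],[.5,.4,.1]))
# ray camera centres
E
```

```text
red [ 0.54098618 -0.1964438   0.06701478] 0.20203680426746445
black [ 0.51577514 -0.2840567   0.06649529] 0.41887916278435394
tester top [0.56740831 0.19175244 0.15026223] 0.21431041306056053
jar [ 0.77648633 -0.04520466  0.09707451] 0.07890075334327962
cuprim [0.76689798 0.08336132 0.0727706 ] 1.9249404438407494
glue [ 0.37787013 -0.01578414  0.07372547] 0.5635451524492754
big [0.57155102 0.30253503 0.20033344] 0.9718476387720307
blue [0.47321439 0.17758277 0.14518287] 0.8724222863331481
```

```bash
python3 - <<'E'
from h import *
q=[0,1,0,0]
def go(p):
    manip.move_to(p,q); manip.hold(.2)
go([.52,-.19,.28]); snap('wrist','p1')
go([.60,-.30,.28]); snap('wrist','p2')
go([.567,.19,.28]); snap('wrist','t1')
print(manip.get_state()['clock'])
A,B,C=[load(n)['pixels'] for n in('p1','p2','t1')]
cv2.imwrite('pics/pp.png',cv2.resize(np.vstack([A,B]),None,fx=.75,fy=.75,interpolation=cv2.INTER_AREA))
E
```

```text
5.825
```

View pics/pp.png

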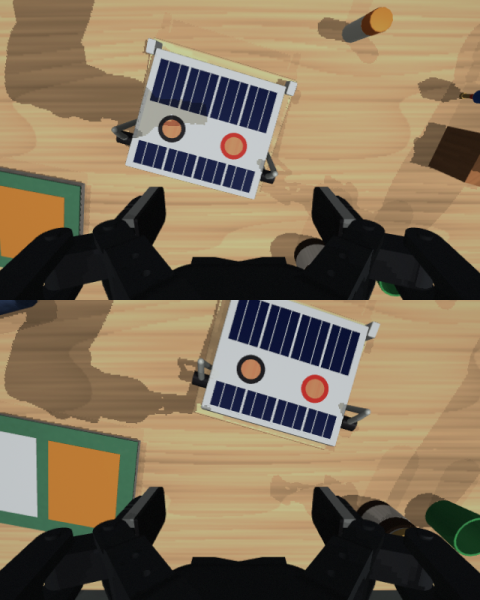

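View pics/t1.png

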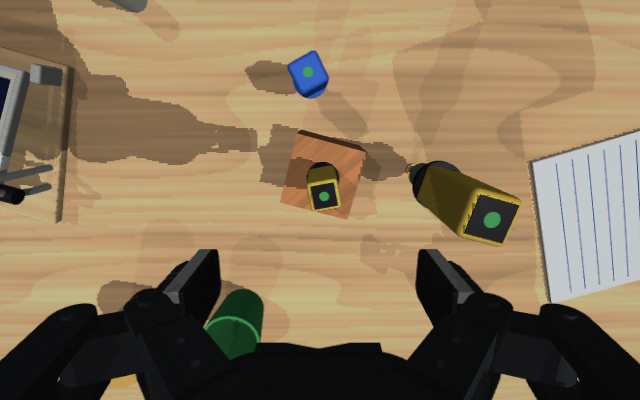

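The panel views show the red pad at about (311,195) in p1 and (420,118) in p2, with the black pad to its left. In t1 the tester's top is at (324,196), turned slightly, with free space for the jaws on the left and right.

```bash
cat > fit.py <<'E'
from h import *
P1,P2,T1,S,T=[load(n) for n in('p1','p2','t1','scene0','top0')]
def ring(c,guess,r=30):
    h=cv2.cvtColor(c['pixels'],cv2.COLOR_BGR2HSV); m=((h[...,1]>120)&((h[...,0]<14)|(h[...,0]>168))).astype('u1')
    n,l,st,ce=cv2.connectedComponentsWithStats(m)
    cs,_=cv2.findContours(m,cv2.RETR_EXTERNAL,cv2.CHAIN_APPROX_NONE)
    best=min((k for k in cs if len(k)>20),key=lambda k:np.linalg.norm(k.mean((0,1))-guess))
    return cv2.fitEllipse(best)
r1,r2=ring(P1,(311,195)),ring(P2,(420,118)); k1,k2=ring(P1,(229,171)),ring(P2,(335,92))
print(r1,r2,k1,k2)
if __name__=='__main__':
    X,e=tri([(P1,r1[0]),(P2,r2[0])],[.54,-.2,.07]); print('red wrist',X,e)
    X,e=tri([(P1,r1[0]),(P2,r2[0]),(T,(434,219)),(S,(243,262))],[.54,-.2,.07]); print('red all',X,e)
    g=cv2.cvtColor(T1['pixels'],cv2.COLOR_BGR2HSV)
    m=((g[...,0]>20)&(g[...,0]<38)&(g[...,1]>120)&(g[...,2]>110)).astype('u1'); m[:, :295]=0;m[:,350:]=0;m[:165]=0;m[225:]=0
    cs,_=cv2.findContours(m,cv2.RETR_EXTERNAL,cv2.CHAIN_APPROX_NONE); k=max(cs,key=cv2.contourArea); b=cv2.boxPoints(cv2.minAreaRect(k)); print('tester box',b)
    W=np.array([at_z(T1,p,.15) for p in b]); print(W, W.mean(0)); d=np.diff(W,axis=0); print(np.linalg.norm(d,axis=1),np.degrees(np.arctan2(d[:,1],d[:,0])))
    def crop(c,x,y,w,h,s): return cv2.resize(c['pixels'][y:y+h,x:x+w],None,fx=s,fy=s,interpolation=cv2.INTER_CUBIC)
    a=crop(P1,150,40,265,235,1.9); bb=crop(T1,280,120,100,110,2.6); bb=cv2.copyMakeBorder(bb,0,a.shape[0]-bb.shape[0],0,0,cv2.BORDER_CONSTANT)
    cv2.imwrite('pics/c1.png',np.hstack([a,bb])); 
E
python3 fit.py
```

```text
((311.1298522949219, 194.3027801513672), (33.76704025268555, 34.15446853637695), 17.15458869934082) ((419.39495849609375, 118.00736236572266), (35.322689056396484, 36.4137077331543), 1.4731204509735107) ((228.77532958984375, 170.93614196777344), (21.714200973510742, 23.69471549987793), 105.79512023925781) ((334.0931396484375, 91.73812866210938), (25.471778869628906, 25.77214813232422), 112.14775085449219)
red wrist [ 0.54077106 -0.19519612  0.07253522] 0.1436597470430301
red all [ 0.54108813 -0.19516313  0.07057638] 0.685549417814598
tester box [[305.86395 182.75203]
 [336.136   177.24803]
 [341.432   206.37602]
 [311.15997 211.88002]]
[[0.55835073 0.18056337 0.15      ]
 [0.55385133 0.20520206 0.15      ]
 [0.57851773 0.20990026 0.15      ]
 [0.5832366  0.18468293 0.15      ]] [0.5684891  0.19508715 0.15      ]
[0.02504615 0.02510984 0.02565505] [100.3490326   10.78393963 -79.40093184]
```

View pics/c1.png

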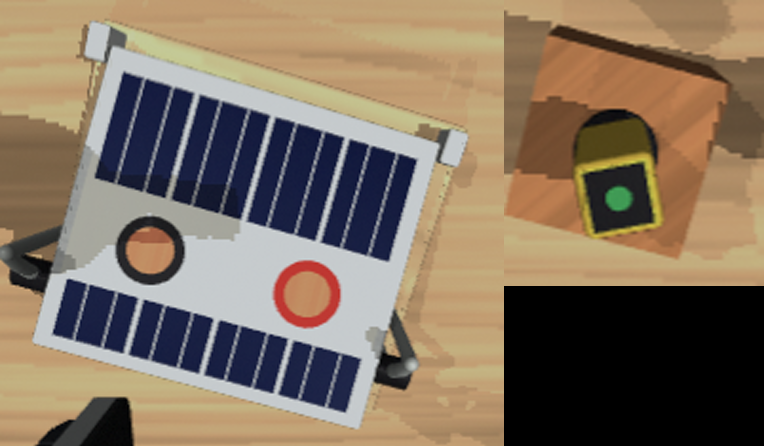

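```bash
cat > fit2.py <<'E'
from fit import *
pts=np.array([[105,45,12],[105,-45,12],[170,95,12],[170,-95,12],[0,95,12],[0,-95,12]])/1e3
nan=(np.nan,np.nan)
obs=[(P1,[r1[0],k1[0],(338.9,265.3),(167.9,221),(380,115.3),(206.8,65.3)],1),
     (P2,[r2[0],k2[0],(445,193.5),(271,145),nan,nan],1),(T,[(434,219),(478,231),nan,nan,nan,nan],1.5),(S,[(243,262),(204.5,284),nan,nan,nan,nan],1)]
def frame(v):
    x,y,yaw,th=v; Rs=Ro.from_euler('z',yaw); hinge=np.array([x,y,0])+Rs.apply([-.085,0,.036])
    return Rs*Ro.from_euler('y',-th),hinge
def res(v,full=False):
    R,h=frame(v); X=R.apply(pts)+h; o=[]
    for c,uv,w in obs: o.append((proj(c,X)-np.array(uv))*w)
    if full: return o
    o=np.concatenate(o).ravel(); return o[~np.isnan(o)]
s=least_squares(res,[.54,-.24,-.28,.3],loss='soft_l1')
if __name__=='__main__':
    print(s.x,s.cost); [print(np.round(o,1).tolist()) for o in res(s.x,True)]
    for sub in (obs[:1],obs[1:2]):
        obs_=obs; obs=sub; print('sub',least_squares(res,s.x).x); obs=obs_
    R,h=frame(s.x); print('red',R.apply(pts[0])+h,'n',R.apply([0,0,1]))
    # reach check
    n=R.apply([0,0,1])
    for a in (0,1):
        pass
E
python3 fit2.py
```

```text
((311.1298522949219, 194.3027801513672), (33.76704025268555, 34.15446853637695), 17.15458869934082) ((419.39495849609375, 118.00736236572266), (35.322689056396484, 36.4137077331543), 1.4731204509735107) ((228.77532958984375, 170.93614196777344), (21.714200973510742, 23.69471549987793), 105.79512023925781) ((334.0931396484375, 91.73812866210938), (25.471778869628906, 25.77214813232422), 112.14775085449219)
[ 0.51545359 -0.23495306 -0.26945535  0.21491578] 16.605952231625047
[[-0.2, 0.6], [-0.0, 2.1], [0.7, -1.3], [-0.8, -0.8], [1.1, -2.7], [0.0, -2.9]]
[[-1.3, 1.0], [-1.0, 2.5], [1.5, -0.1], [-3.3, -1.0], [nan, nan], [nan, nan]]
[[-0.2, -1.0], [-0.7, -2.1], [nan, nan], [nan, nan], [nan, nan], [nan, nan]]
[[0.2, -0.7], [0.5, -0.7], [nan, nan], [nan, nan], [nan, nan], [nan, nan]]
sub [ 0.51643226 -0.23520195 -0.27216234  0.20543507]
sub [ 0.51397016 -0.23280928 -0.27119024  0.1780911 ]
red [ 0.54191594 -0.19557665  0.07011677] n [-0.20556969  0.05677256  0.97699436]
```

```bash
cat >> h.py <<'E'
def down(a):  # tool y at angle a, z down
    y=np.array([np.cos(a),np.sin(a),0]);z=np.array([0,0,-1.]);return Ro.from_matrix(np.c_[np.cross(y,z),y,z])
QG=down(np.radians(100.5)).as_quat()
def force(n=10):
    f=[]
    for _ in range(n): manip.hold(.02); f.append(manip.get_state()['force'])
    return np.mean(f,0)
E
python3 - <<'E'
from h import *
p=np.array([.568,.1937,0])
manip.gripper_to(.055,40)
manip.move_to(p+[0,0,.22],QG)
manip.move_linear(p+[0,0,.107],speed=.12)
print('before',force(),manip.get_state()['position'])
manip.gripper_to(0,40); s=manip.get_state(); print(s['width'],s['position'],force())
manip.move_linear(p+[0,0,.207],speed=.1); manip.hold(.2)
s=manip.get_state(); print(s['width'],s['position'],force(),s['clock'])
snap('wrist','g1')
E
```

```text
before [ 0.11812523 -0.03423052  0.26535466] [0.56862575 0.19391608 0.10789205]
0.02523179131340309 [0.56828897 0.19375745 0.1074023 ] [-0.33535184  0.06620283  2.904712  ]
0.025873613823850127 [0.56761207 0.19357149 0.20628418] [ 0.22420878 -0.0071244  -1.03876891] 9.725
```

```bash
sed -i 's/^print(r1/#print(r1/' fit.py; python3 - <<'E'
from fit2 import *
import fit2
def res2(v):
    R,h=frame(v[:4]); X=R.apply(pts)+h; off=v[4:].reshape(4,3); o=[(off/.002).ravel()]
    for i,(c,uv,w) in enumerate(obs):
        d=(proj(c,X+off[i])-np.array(uv)); d[4:]=np.nan; o.append(d.ravel()/.8)
    o=np.concatenate(o); return o[~np.isnan(o)]
r=least_squares(res2,np.r_[s.x,np.zeros(12)]); print(r.x[:4],r.cost,np.round(r.x[4:].reshape(4,3)*1e3,1))
cov=np.linalg.inv(r.jac.T@r.jac); print('sd',np.sqrt(np.diag(cov))[:4])
R,h=frame(r.x[:4]); print('red',R.apply(pts[0])+h)
E
```

```text
[ 0.51415681 -0.2347304  -0.27279081  0.19506475] 18.15750902866779 [[ 0.6  0.1  2.2]
 [ 0.3  1.5 -0.5]
 [-1.  -0.8  0.4]
 [ 0.2 -0.8 -0.2]]
sd [0.00118735 0.00110639 0.0036335  0.01135579]
red [ 0.54138354 -0.19561962  0.06812458]
```

View pics/g1.png

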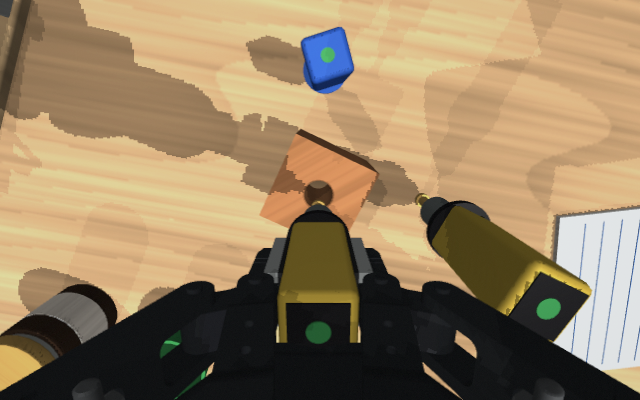

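```bash
cat >> h.py <<'E'
TH,YAW=.235,-.271; RED=np.array([.5414,-.1956,.0705])
RP=Ro.from_euler('z',YAW)*Ro.from_euler('y',-TH); N=RP.apply([0,0,1])
def qpress():
    z=-N; y=RP.apply([0,1,0]); return Ro.from_matrix(np.c_[np.cross(y,z),y,z])
E
python3 - <<'E'
from h import *
g=load('g1')
def pt(c,X): # tool-frame point
    s=c['state']; return proj(c,Ro.from_quat(s['ee_rot']).apply(np.atleast_2d(X))+s['position'])
r=least_squares(lambda v:(pt(g,[v[0],v[1],-.043])-(318,333)).ravel(),[0,0]); print('dot offset in tool',r.x,'tip px',pt(g,[0,0,.097]))
q=qpress().as_quat(); 
manip.move_linear([.5676,.1936,.25])
manip.move_to(RED+N*(.097+.05),q)
manip.move_linear(RED+N*(.097+.015),speed=.08); manip.hold(.3)
s=manip.get_state(); print(s['clock'],s['position'],force(),s['q'])
c=snap('wrist','h1'); snap('scene','h1s'); t=snap('top','h1t')
print('tip px',pt(c,[0,0,.097]),'pad px',proj(c,RED), 'top:tip,pad',proj(t,RED+N*.015),proj(t,RED))
a=c['pixels'][60:260,200:440]; b=load('h1s')['pixels'][170:330,140:300]
A=cv2.resize(a,None,fx=2,fy=2,interpolation=3);B=cv2.resize(b,None,fx=2,fy=2,interpolation=3); B=cv2.copyMakeBorder(B,0,80,0,0,0)
cv2.imwrite('pics/h.png',np.hstack([A,B]))
E
```

```text
dot offset in tool [-0.00222086  0.00105328] tip px [[316.32427446 204.21824626]]
12.6917 [ 0.51655596 -0.1887458   0.18001786] [ 0.03762    -0.036542   -1.21706285] [-0.36226443  0.18067704 -0.44756875  0.70743862  0.02122988 -0.08868796]
tip px [[316.32984378 204.87389724]] pad px [[316.50668995 199.18254713]] top:tip,pad [[435.62479525 219.95646639]] [[433.92604511 218.58752738]]
```

View pics/h.png

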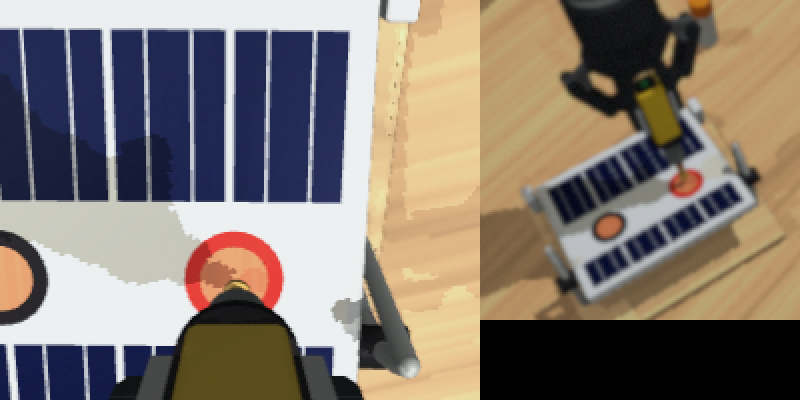

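The wrist crop shows the ring centre at about (317,199.5), within half a pixel of the prediction, and the pin is directly above the copper. The next step is a slow descent with force monitoring.

```bash
python3 - <<'E'
from h import *
s=load('h1s'); print('scene tip pred',proj(s,RED+N*.015),'pad',proj(s,RED))
f0=force(15)@N; L=[]
for d in list(np.arange(.012,-.020,-.002)):
    manip.move_linear(RED+N*(.097+d),speed=.03)
    f=force(8)@N-f0; a=(manip.get_state()['position']-RED)@N-.097
    L.append((a,f)); print(round(d*1e3,1),round(a*1e3,2),round(f,2))
    if f>1.7: break
st=manip.get_state(); print(st['clock'],st['width'],st['position'])
c=snap('wrist','e1'); t=snap('scene','e1s'); 
A=cv2.resize(c['pixels'][60:260,200:440],None,fx=2,fy=2,interpolation=3);B=cv2.resize(t['pixels'][170:330,140:300],None,fx=2,fy=2,interpolation=3); B=cv2.copyMakeBorder(B,0,80,0,0,0)
cv2.imwrite('pics/e.png',np.hstack([A,B]))
E
```

```text
scene tip pred [[241.11212933 256.82676047]] pad [[242.96102337 261.11740177]]
12.0 11.94 -0.01
10.0 9.98 -0.27
8.0 7.99 0.37
6.0 5.98 -0.06
4.0 3.99 -0.13
2.0 1.97 -0.22
0.0 0.06 0.69
-2.0 -1.93 0.73
-4.0 -3.95 1.59
-6.0 -5.95 1.93
17.0917 0.025721499944576433 [ 0.52105094 -0.18997025  0.15906583]
```

View pics/e.png

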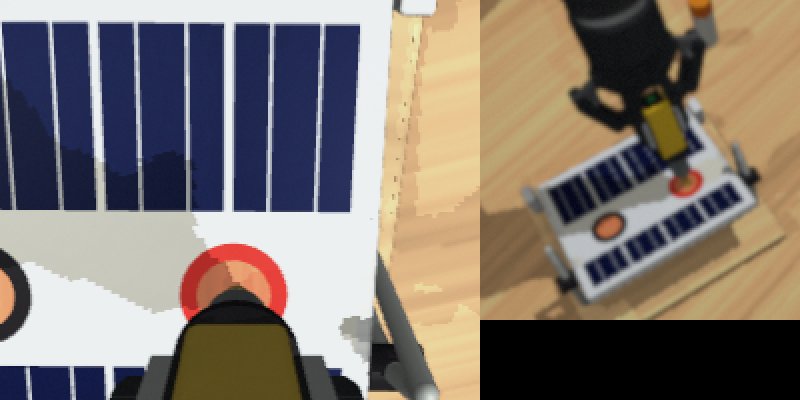

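```bash
python3 - <<'E'
from h import *
import sys
c=load('e1'); h=cv2.cvtColor(c['pixels'],cv2.COLOR_BGR2HSV)
m=((h[...,1]>120)&((h[...,0]<8)|(h[...,0]>170))).astype('u1'); m[:,:285]=0;m[:,350:]=0;m[:170]=0;m[230:]=0
ys,xs=np.nonzero(m); print('ring x/y range',xs.min(),xs.max(),ys.min(),ys.max())
s=c['state']; R=Ro.from_quat(s['ee_rot'])
tip=s['position']+R.apply([0,0,.097-.008]); print('tip',tip,'px',proj(c,tip),'ring edges pred y',proj(c,tip-R.apply([.019,0,0])),proj(c,tip-R.apply([0,.019,0])),proj(c,tip+R.apply([0,.019,0])))
g=load('g1')
for k in (g,c): # green dot drift
    hh=cv2.cvtColor(k['pixels'],cv2.COLOR_BGR2HSV); mm=(hh[...,0]>45)&(hh[...,0]<80)&(hh[...,1]>80); mm[:310]=0; mm[:,:290]=0; mm[:,345:]=0; mm[350:]=0; print('dot',np.argwhere(mm).mean(0))
print('force',(force(50)-[.0376,-.0365,-1.15])@N, manip.get_state()['clock'],np.abs(manip.get_state()['qd']).max())
# panel unmoved: black pad & corner check by scene image difference
a,b=load('h1s')['pixels'],load('e1s')['pixels']; 
for y,x in ((283,204),(272,165),(318,195)):
    T=a[y-12:y+12,x-12:x+12]; r=cv2.matchTemplate(b[y-17:y+17,x-17:x+17],T,cv2.TM_CCOEFF_NORMED); print(cv2.minMaxLoc(r)[1:4:2])
E
```

```text
ring x/y range 290 342 182 220
tip [ 0.54102946 -0.19552357  0.07251515] px [[316.28518278 208.03634219]] ring edges pred y [[316.3563913  233.39017273]] [[289.25262926 208.0768109 ]] [[343.31738504 207.99391079]]
dot [332.06286837 317.94499018]
dot [332.02584493 317.91451292]
force 2.120473477083433 18.025 0.0014212274722159174
(0.989738404750824, (5, 5))
(0.9824445247650146, (5, 5))
(0.9995799660682678, (5, 5))
```

```bash
python3 -c "
from h import *
manip.finish_job(); print(manip.get_state()['clock'])"
```

```text
the job is handed in; nothing more can be done
the job is handed in; nothing more can be done
```

I lifted the small yellow tester straight out of its holder, carried it to the panel and pressed its pin slowly onto the red-ringed spot. I handed the job in at about 18 s, still holding it there; no verdict is reported.

**Last checks before handing in:**
- **Press:** about 2.1 N averaged over 1 s, which puts the pin about 8 mm in, half-way.
- **Position:** the tip is within about 1 mm of the ring's centre in the wrist picture. That assumes the tester lies on the tool axis; an earlier picture suggested it could be up to 2 mm off.
- **Stillness:** the tester had not slipped in the grip. Joint speeds were almost zero, and the panel showed no movement in the scene pictures. I did not re-check the jar, glue stick or cup, but nothing went near them.

**What disagreed:**
- **Panel tilt:** the camera fits gave 0.18 to 0.215 rad, below the stated minimum of 0.22, with corner errors up to 3 pixels. I used 0.235 rad, and the height where the pin first touched gave about 0.24. The remaining error should be well inside the 0.14 rad allowed.
- **Force readings:** single readings during the descent scattered by about 0.4 N, so I relied on averages.

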